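# Hold a seat-latch tongue in the deburrer's guard window

## Task

First lift the yellow dust cover off the pins of the green deburring machine and lay it flat, handle up, on the black rubber mat. Then take the orange-headed latch tongue out of the wooden rack, pass its blade down through the window in the machine's guard until the red line on the blade is level with the guard, and finish while still holding it there in the gripper, hanging free with its collar clear of the guard: do not put it down or let it go. Leave the blue-headed tongue and everything else where it is.

Things in the scene. Friction and masses are not known exactly. Their poses are not given: they have to be found in the camera images.
- machine: green bench deburring machine with a grey motor at its back, fixed. Origin: centre of its underside on the bench; x points to the back (motor), y along the window's length, z up. Housing 170 (x) x 180 (y) mm; its aluminium guard deck is 8 mm thick with its top 120 mm above the bench; hollow underneath. Two upright steel pins (7 mm diameter, 12 mm tall) stand on the deck at y = +52 and -52 mm, x = 0. The motor sticks out 60 mm behind, lower than the deck.
- window (a point): centre of the window in the guard deck, at the level of the deck's top face (120 mm above the bench); axes as the machine's. A straight-through slot 8 mm (x) by 32 mm (y), 2 mm more than the blade each way, with a 2 mm bevel round the mouth. The dust cover hides it at the start.
- cover_grip (a point): grip point of the loose dust cover: a yellow plate 80 (x) x 130 (y) x 5 mm, 0.22 kg (varies), with a black upright tab handle in its middle, 14 mm thick (x), 60 mm long (y), top 43 mm above the plate's underside. This point is in the handle, 27 mm above the plate's underside; z up. Two 11 mm holes at y = +52 and -52 mm sit loosely over the machine's pins; at the start the plate lies flat on the deck.
- mat_center (a point): centre of the top face of the black rubber mat, 160 (x) x 200 (y) mm, 2 mm thick, fixed on the bench, on one side of the machine (left or right; the rack is on the other).
- rack: wooden rack block, 60 (x) x 160 (y) mm, 75 mm high, fixed. Origin: centre of its underside. Two slots (11 x 35 mm, long way along y) at y = +45 and -45 mm hold one tongue each, blade down, collar resting on the rack's top. Either tongue may be in either slot.
- tongue_grip (a point): centre of the orange head of the latch tongue to be deburred. Upright part, 107 mm tall, 0.16 kg (varies): orange head 14 mm thick (x), 36 mm long (y), 44 mm high (z), on a steel collar 16 x 48 x 6 mm, under it a steel blade 6 mm thick (x), 30 mm wide (y), 57 mm long with a stepped-down nose (3 x 26 mm over the last 5 mm). This point is 28 mm above the collar's underside and 53 mm above the red line. x across the thickness, y along the width, z up; the same after a half turn.
- tongue_line (a point): the red line across the same orange-headed tongue's blade, at the blade's centre: 25 mm under the collar's underside, 32 mm above the nose.
- spare_grip (a point): centre of the head of the other tongue, alike but with a blue head; it stays in the rack.
- tape: roll of cream tape lying on the bench, 90 mm across, 25 mm high; bystander.
- jar: glass jar with a blue lid, 60 mm across, 75 mm tall; bystander.
- screwdriver: screwdriver with a blue handle lying on the bench; bystander.
- hammer: hammer with a wooden handle lying on the bench; bystander.
- pliers: pliers with red handles lying on the bench; bystander.
- stapler: blue and black staple gun standing on its base, 115 mm tall; bystander.
Things that resemble listed ones, but are neither listed nor needed, are in the scene too. Of the things that look like the part that bears tongue_grip, the largest one is meant.

How it is judged:
By the outcome, as a careful person would: the job done as asked, in the order asked, and still so for the second after the job is handed in, while the arm keeps its last pose, push and grip.
It also fails if it takes over 64 s, if anything falls off the work surface, if the arm or the gripper's body presses on something with over 40 N, if the wrist force passes 120 N, or if a joint passes its speed limit or range.

## Robot

A 6-joint arm with a two-finger parallel gripper is mounted at the origin on the work surface. World frame = base frame: x ahead of the robot, y to its left, z up, the work surface at z = 0. Lengths are in m, angles in rad, forces in N, time in s.
With the tool pointing down it reaches from about 0.35 to 0.725 m from the base axis. Payload 6 kg.
Tool frame: the origin (TCP) lies on the centre line of the jaws, within the pads' length; the fingertips stand 25 mm ahead of it and the grasp point (between the pads) lies 6 mm ahead of it; x points along the fingers, y is the direction in which the jaws open and shut, and the axes are right-handed (so a half turn about x gives the same grasp; the last joint's range is limited). The gripper opens to 85 mm and grips with 20 to 120 N. Pads are 22 mm wide; open, the fingers measure 114 mm over their backs; the gripper's body (76 mm by 85 mm) begins 54 mm behind the grasp point. The pads swing forward as they close: fully open they stand 13 mm farther back than shut.
Start: joints at [1.45, 0.04, 0.085, 0, -1.615, -0.334], TCP at [0.264, 0.539, 0.256] pointing down, gripper open.
Joint ranges: [-2.56, 2.56], [-1.29, 2.01], [-1.08, 1.49], [-3.29, 1.98], [-2.81, -0.18], [-2.99, 2.99]. Speed limits (rad/s): [2.57, 2.57, 3.01, 3.14, 3.14, 3.14].

## Interface

Orientations are given as a unit quaternion [w, x, y, z].
In Python, from workcell import sensors, viewer, order gives the robot as it stands.
- The arm moves only by the tool apply_moves, never from a script. Its argument "steps" is a list of rows, each a list of 5 numbers: the shift along the tool's x, y, z in mm, then the turn about the tool's x in rad, then the gripper command: -1 is fully open, 1 is shut, values between are in proportion. A call has 1 to 20 rows; each row shifts and turns the commanded pose from where the row before left it, along the tool's axes as they then stand; what a row does not reach is not made up. A row lasts 1/12 s, in which the tool goes at most 41.7 mm and 7.16 degrees, less where a joint would pass 70% of its speed; a pose out of reach is approached as far as the arm can. A call with a gripper value outside its range is refused whole. The fingers move at their own pace and stop on an object; "force" is the grip in N (left out, the last holds). Time passes only in rows, so rows that do not move let the fingers close. It gives the time, the measured TCP pose, the force and the opening at its end, in the units of the state.
- sensors.observe(): the state, without advancing time (a new reading comes with each control period).
- viewer.grab_frame(name): name is "side" or "top"; returns the picture (480x640x3 uint8, blue, green, red); there is no depth.
- viewer.camera_model(name): a dict with "intrinsics" (3x3 intrinsics, pixels), "R" (3x3) and "t" (3): a world point X has camera coordinates R X + t. Camera axes: x right, y down, z forward; pixel columns grow to the right and rows downward; lengths in m; the calibration is good to about 2 mm. A picture is of the moment at which its call begins. camera_model takes no time and is no camera call.
- order.hand_in(): hands the job in, once; it reports no verdict.
The state is a dict: "time": time; "joint_positions": joint angles; "joint_vel": joint speeds; "joint_efforts": joint torques, N m; "position": TCP position; "tool_rot": TCP orientation; "force": force on the tool from outside, world axes, zero at the start; "moment": the same for the moment, N m; "finger_gap": finger opening in m.
Only numpy, scipy, OpenCV 4.12 (cv2) and the standard library are available. Lean on these libraries where they do the work, as an engineer would, in place of code of your own. Each camera call takes 0.05 s, during which the arm holds its last target.

## Working session

There is one attempt and no reset: what is moved stays moved. The work goes in short steps, Python scripts to look and compute and a tool call to move; the robot and the scene stay as the last step left them, time stands still between calls to the robot, and variables do not carry over. Pictures are saved under pics/ and viewed, and the job is handed in when it is done.

Besides the shell and the picture viewer there is one more tool, called by a JSON object that holds its "fn" and its "kwargs". apply_moves: Moves the arm, as the interface text tells. Its arguments: {"type":"object","properties":{"steps":{"type":"array"},"force":{"type":"number"}},"required":["steps"]}

```bash
mkdir -p pics; ls; python3 - <<'E'
from workcell import sensors, viewer
import cv2,numpy as np
s=sensors.observe(); print({k:np.round(v,4).tolist() for k,v in s.items()})
for n in("side","top"):
    cv2.imwrite(f"pics/{n}0.png",viewer.grab_frame(n)); m=viewer.camera_model(n)
    print(n,{k:np.round(v,4).tolist() for k,v in m.items()}, -np.array(m["R"]).T@m["t"])
E
```

```text
pics
{'time': 0.0, 'joint_positions': [1.4497, 0.0408, 0.0838, -0.0005, -1.6155, -0.3337], 'joint_vel': [0.0006, 0.0002, 0.0006, 0.0002, -0.0008, -0.0005], 'joint_efforts': [0.0006, -36.821, 34.7425, 6.9328, -0.0055, 0.0], 'position': [0.2633, 0.5388, 0.2553], 'tool_rot': [0.1588, -0.6888, 0.16, 0.689], 'force': [0.0812, 0.2797, -0.2075], 'moment': [0.0318, -0.0158, 0.0476], 'finger_gap': 0.0853}
side {'intrinsics': [[451.4145, 0.0, 324.2059], [0.0, 451.4145, 243.2532], [0.0, 0.0, 1.0]], 'R': [[0.7663, -0.6425, -0.0019], [-0.4487, -0.5331, -0.7173], [0.4598, 0.5505, -0.6968]], 't': [-0.4503, 0.3463, 0.724]} [ 0.16753483 -0.50329274  0.75204728]
top {'intrinsics': [[459.9273, 0.0, 321.139], [0.0, 459.9273, 240.5334], [0.0, 0.0, 1.0]], 'R': [[0.0081, -1.0, 0.0001], [-0.9698, -0.0079, -0.2438], [0.2438, 0.0019, -0.9698]], 't': [0.0307, 0.6362, 0.9427]} [0.38697746 0.03392708 1.06930865]
```

View pics/side0.png

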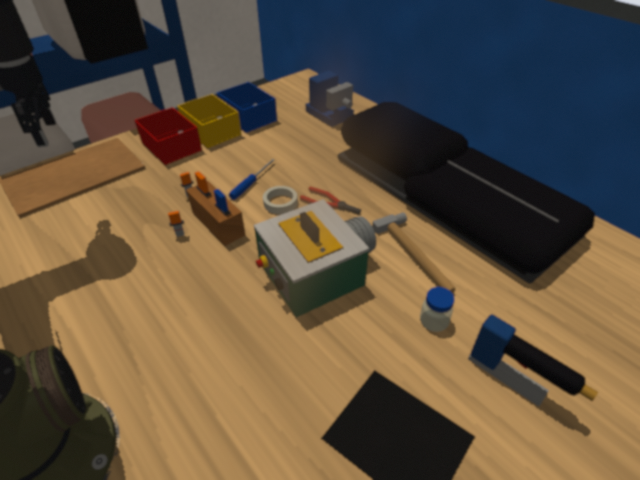

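View pics/top0.png

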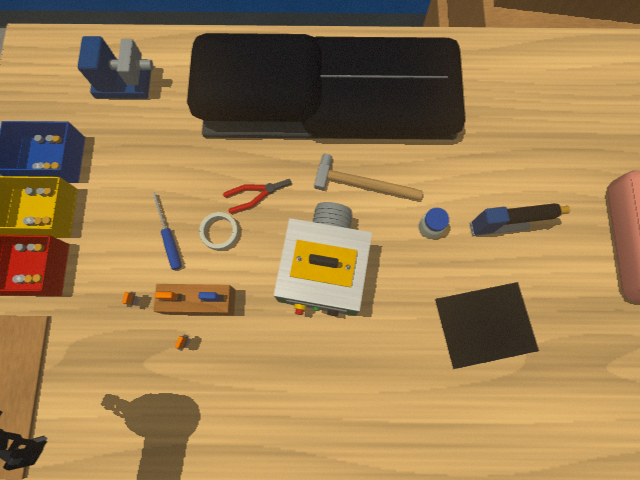

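```bash
cat > h.py <<'E'
import cv2,numpy as np
from workcell import viewer,sensors
C={n:{k:np.array(v) for k,v in viewer.camera_model(n).items()} for n in("side","top")}
def ray(n,p):
    m=C[n]; p=np.atleast_2d(np.asarray(p,float)).reshape(-1,2)
    d=np.c_[p,np.ones(len(p))]@np.linalg.inv(m["intrinsics"]).T@m["R"]
    return -m["R"].T@m["t"],d
def plane(n,p,z):
    c,d=ray(n,p); return c+d*((z-c[2])/d[:,2])[:,None]
def proj(n,X):
    m=C[n]; q=np.atleast_2d(X)@m["R"].T+m["t"]; q=q@m["intrinsics"].T; return q[:,:2]/q[:,2:]
def tri(ps,pt):
    (c1,d1),(c2,d2)=ray("side",ps),ray("top",pt)
    A=np.c_[d1[0],-d2[0]]; s=np.linalg.lstsq(A,c2-c1,rcond=None)[0]
    a=c1+s[0]*d1[0]; b=c2+s[1]*d2[0]; return (a+b)/2,np.linalg.norm(a-b)
def crop(img,x0,y0,x1,y1,f,name):
    cv2.imwrite(name,cv2.resize(img[y0:y1,x0:x1],None,fx=f,fy=f,interpolation=cv2.INTER_CUBIC))
def mask(img,lo,hi): return cv2.inRange(cv2.cvtColor(img,cv2.COLOR_BGR2HSV),lo,hi)
def blobs(m,amin=20):
    cs,_=cv2.findContours(m,cv2.RETR_EXTERNAL,cv2.CHAIN_APPROX_NONE)
    return sorted([c for c in cs if cv2.contourArea(c)>=amin],key=cv2.contourArea,reverse=True)
def rect(n,c,z):
    P=plane(n,c.reshape(-1,2),z)[:,:2]*1000
    (cx,cy),(w,h),a=cv2.minAreaRect(P.astype(np.float32))
    return np.round([cx,cy,w,h,a],1)
E
python3 - <<'E'
from h import *
t=cv2.imread("pics/top0.png"); s=cv2.imread("pics/side0.png")
crop(t,100,260,260,370,5,"pics/t_rack.png"); crop(t,260,190,390,330,4,"pics/t_mach.png")
crop(s,150,150,270,250,6,"pics/s_rack.png"); crop(s,240,190,380,310,5,"pics/s_mach.png")
for nm,img in(("top",t),("side",s)):
    for col,lo,hi,z in(("yellow",(20,120,100),(32,255,255),.125),("white",(0,0,140),(179,45,255),.12),("orange",(8,170,150),(17,255,255),.11),("black",(0,0,0),(179,255,45),.002),("blue",(105,120,80),(120,255,255),.11)):
        for c in blobs(mask(img,lo,hi))[:6]: print(nm,col,cv2.contourArea(c),cv2.boundingRect(c),rect(nm,c,z))
E
```

```text
top yellow 4000.5 (0, 175, 78, 63) [696.9 654.5 177.  137.3  89.1]
top yellow 2258.5 (290, 240, 67, 47) [576.5  30.7 130.5  80.7  80.4]
top yellow 66.0 (24, 275, 17, 7) [5.393e+02 6.350e+02 1.260e+01 3.290e+01 5.000e-01]
top yellow 54.5 (44, 162, 15, 7) [7.914e+02 6.336e+02 1.420e+01 3.160e+01 5.000e-01]
top yellow 41.5 (294, 304, 13, 7) [485.   78.2  25.3  10.2  80.2]
top yellow 39.5 (560, 206, 10, 8) [ 697.8 -488.2   15.8   18.1    4.1]
top white 6604.5 (274, 219, 97, 92) [578.5  30.6 179.  173.5  80.4]
top white 292.5 (111, 39, 20, 32) [1076.8  514.5   40.1   84.5   89.2]
top white 187.0 (315, 154, 14, 32) [788.6  33.9  19.9  76.3  76.3]
top white 122.0 (200, 213, 37, 35) [643.9 252.3  65.2  77.8  52. ]
top white 49.0 (13, 275, 11, 7) [5.399e+02 6.674e+02 1.260e+01 2.050e+01 5.000e-01]
top white 37.5 (23, 217, 10, 7) [666.  668.   12.2  19.5  12.6]
top orange 1539.5 (154, 284, 75, 28) [5.036e+02 3.060e+02 5.630e+01 1.527e+02 5.000e-01]
top orange 37.5 (122, 292, 7, 12) [502.5 444.3   8.8  23.9  82.2]
top orange 36.5 (175, 336, 8, 12) [413.2 324.9   8.4  24.3  67. ]
top black 24446
[... 1179 characters left out ...]
ck 10312.0 (0, 347, 115, 133) [ 43.1  82.6 335.2 170.   77.3]
side black 9612.0 (323, 372, 150, 108) [ 459.8 -341.7  155.8  195.4   11.9]
side black 2411.5 (472, 329, 112, 65) [ 754.6 -395.6   90.2  196.3   28.9]
side black 997.0 (317, 254, 50, 51) [627.7 -34.5 184.2  64.5  16.3]
side blue 391.0 (427, 287, 26, 21) [ 661.9 -239.2   47.3   44.8   25. ]
side blue 306.5 (484, 316, 30, 22) [ 688.2 -345.5   28.    42.9    7.3]
side blue 218.5 (31, 36, 21, 17) [ 472.9 1514.3  162.3   67.1   78.9]
side blue 96.0 (231, 175, 24, 20) [573.1 281.   83.1  13.8  21. ]
side blue 88.5 (312, 70, 22, 11) [1100.4  620.2   86.5   38.7    3.7]
side blue 59.5 (491, 37, 12, 13) [1775.6  412.6  122.    39.1   37.2]
```

```bash
python3 -c "
import cv2,numpy as np
a=cv2.imread('pics/t_rack.png');b=cv2.imread('pics/t_mach.png');print(a.shape,b.shape)"
```

```text
(550, 800, 3) (560, 520, 3)
```

View pics/t_rack.png

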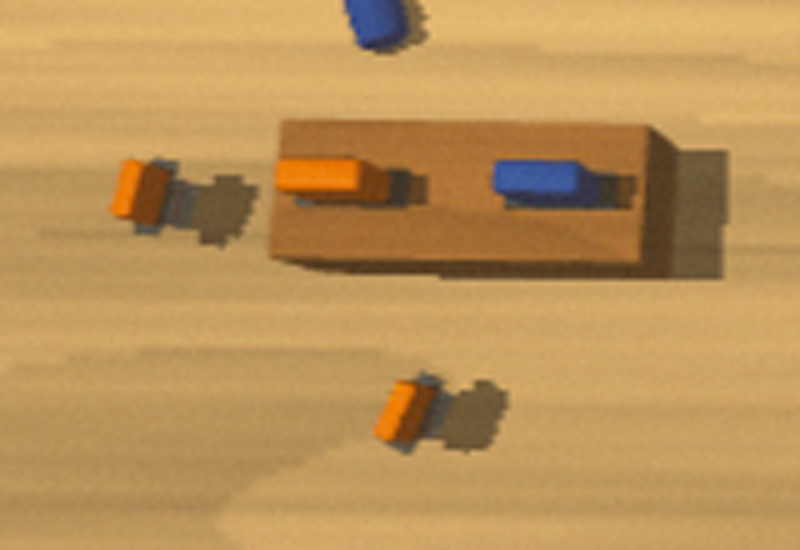

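View pics/t_mach.png

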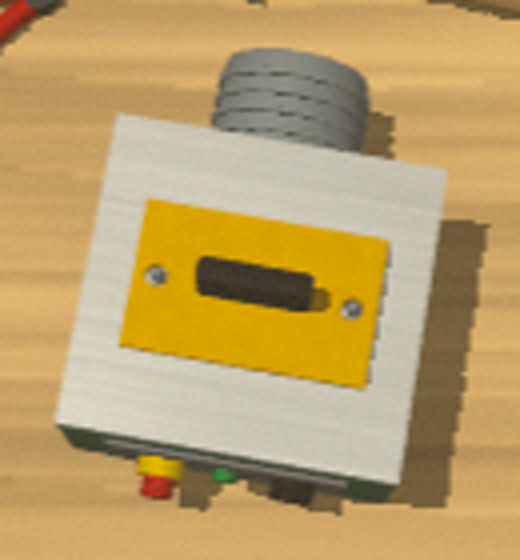

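View pics/s_rack.png

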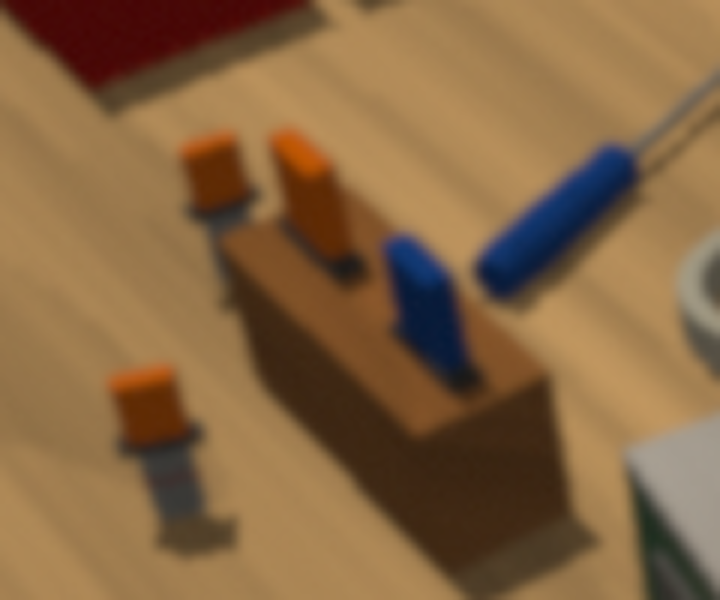

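View pics/s_mach.png

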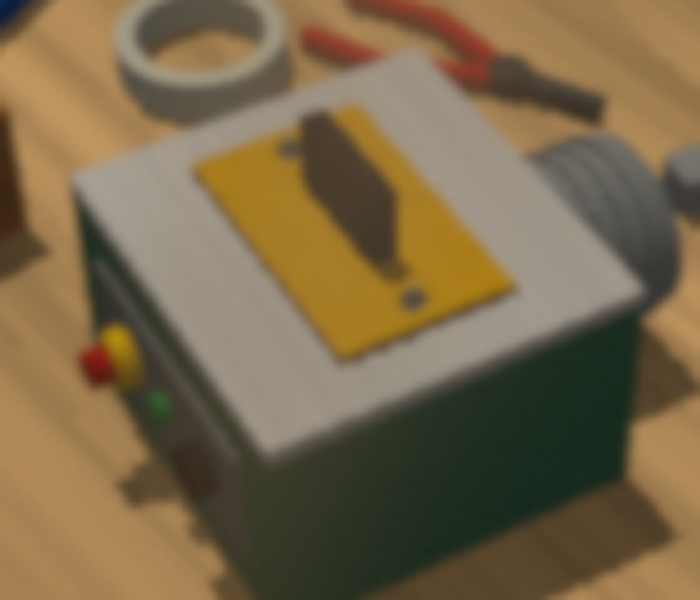

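```bash
cat >> h.py <<'E'
from scipy.spatial.transform import Rotation as Ro
def pose():
    s=sensors.observe(); q=s["tool_rot"]; R=Ro.from_quat([q[1],q[2],q[3],q[0]]).as_matrix(); return np.array(s["position"]),R,s
def goto(P,yaw):
    "report shift in tool axes (mm) and turn about x to reach TCP P with tool y at yaw (mod 180)"
    p,R,s=pose(); d=R.T@(np.array(P)-p)*1000
    y=R[:,1]; cur=np.arctan2(y[1],y[0]); da=(yaw-cur+np.pi/2)%np.pi-np.pi/2
    print("t",round(s["time"],2),"p",np.round(p*1000,1),"yaw",round(np.degrees(cur),2),"tiltx",np.round(R[:,0],4),"shift",np.round(d,1),"turn(tool x)",round(-da,4),"gap",np.round(s["finger_gap"],4),"F",np.round(s["force"],1))
E
python3 - <<'E'
from h import *
t=cv2.imread("pics/top0.png"); s=cv2.imread("pics/side0.png")
p,R,_=pose(); print(R.round(4))
for nm,img,roi in(("top",t,(425,275,550,375)),("side",s,(310,360,480,480))):
    x0,y0,x1,y1=roi; m=np.zeros(img.shape[:2],np.uint8)
    g=img.max(2); m[y0:y1,x0:x1]=(g[y0:y1,x0:x1]<70)*255
    print("mat",nm,[rect(nm,c,.002) for c in blobs(m)[:1]])
rk=np.array([(281,120),(647,127),(640,262),(270,258)])/5+[100,260]
P=plane("top",rk,.075)*1000; print("rack",P.round(1)[:,:2],P.mean(0).round(1))
rs=np.array([(222,235),(345,185),(548,375),(412,437)])/6+150
P=plane("side",rs,.075)*1000; print("rack side",P.round(1)[:,:2],P.mean(0).round(1))
hd=np.array([(278,158),(362,160),(362,193),(278,190)])/5+[100,260]
P=plane("top",hd,.125)*1000; print("head",P.round(1)[:,:2],P.mean(0).round(1))
hs=np.array([(272,133),(300,128),(332,168),(308,172)])/6+150
P=plane("side",hs,.125)*1000; print("head side",P.round(1)[:,:2],P.mean(0).round(1))
hm=np.array([(118,115),(447,171),(400,487),(55,425)])/4+[260,190]
P=plane("top",hm,.12)*1000; print("deck",P.round(1)[:,:2],P.mean(0).round(1))
hm=np.array([(75,180),(425,48),(645,293),(267,455)])/5+[240,190]
P=plane("side",hm,.12)*1000; print("deck side",P.round(1)[:,:2],P.mean(0).round(1))
# handle top z=.163
ht=np.array([(200,258),(312,275),(308,308),(197,290)])/4+[260,190]
P=plane("top",ht,.163)*1000; print("handle",P.round(1)[:,:2],P.mean(0).round(1))
goto([.5755,.0308,.26],np.radians(-9.6))
E
```

```text
[[-6.000e-04 -4.393e-01 -8.983e-01]
 [-1.500e-03 -8.983e-01  4.393e-01]
 [-1.000e+00  1.600e-03 -1.000e-04]]
mat top [array([ 460.6, -341.8,  158.5,  198.6,   11.8])]
mat side [array([ 459.8, -341.7,  157.8,  197.4,   11.9])]
rack [[536.4 394.2]
 [534.6 234.6]
 [476.3 234.3]
 [476.7 393.2]] [506.  314.1  75. ]
rack side [[478.9 394.9]
 [534.6 392.8]
 [533.2 233.5]
 [474.5 235.9]] [505.3 314.3  75. ]
head [[513.1 375.8]
 [512.6 341.1]
 [499.  339.9]
 [499.9 374.5]] [506.2 357.8 125. ]
head side [[502.7 375.9]
 [512.8 371.8]
 [509.2 339.7]
 [500.7 343.4]] [506.4 357.7 125. ]
deck [[673.4 104.3]
 [643.6 -72.3]
 [475.8 -45.1]
 [506.1 132.7]] [574.7  29.9 120. ]
deck side [[507.1 129. ]
 [675.8 102. ]
 [642.9 -72.9]
 [476.6 -44.1]] [575.6  28.5 120. ]
handle [[585.6  57.9]
 [577.3   1.5]
 [560.4   3.5]
 [569.1  59.2]] [573.1  30.5 163. ]
t 0.1 p [263.4 538.8 255.4] yaw -116.06 tiltx [-6.0e-04 -1.5e-03 -1.0e+00] shift [  -4.   319.3 -503.5] turn(tool x) 1.2835 gap 0.0852 F [ 0.2 -0.4 -0.1]
```

{"fn": "apply_moves", "kwargs": {"steps": [[0,17.7,-28,0,-1],[0,17.7,-28,0,-1],[0,17.7,-28,0,-1],[0,17.7,-28,0,-1],[0,17.7,-28,0,-1],[0,17.7,-28,0,-1],[0,17.7,-28,0,-1],[0,17.7,-28,0,-1],[0,17.7,-28,0,-1],[0,17.7,-28,0,-1],[0,17.7,-28,0,-1],[0,17.7,-28,0,-1],[0,17.7,-28,0,-1],[0,17.7,-28,0,-1],[0,17.7,-28,0,-1],[0,17.7,-28,0,-1],[0,17.7,-28,0,-1],[0,18,-28,0,-1]]}}

```text
time: 1.6
position: [0.5767, 0.0296, 0.2559]
tool_rot: [0.159, -0.689, 0.159, 0.689]
force: [0.8, 0.7, -1.4]
finger_gap: 0.0856
```

{"fn": "apply_moves", "kwargs": {"steps": [[0,0,0,0.107,-1],[0,0,0,0.107,-1],[0,0,0,0.107,-1],[0,0,0,0.107,-1],[0,0,0,0.107,-1],[0,0,0,0.107,-1],[0,0,0,0.107,-1],[0,0,0,0.107,-1],[0,0,0,0.107,-1],[0,0,0,0.107,-1],[0,0,0,0.107,-1],[0,0,0,0.107,-1]]}}

```text
time: 2.6
position: [0.5761, 0.0312, 0.2557]
tool_rot: [0.541, -0.455, 0.542, 0.455]
force: [0.6, -1.4, 0.6]
finger_gap: 0.0857
```

```bash
python3 -c "
from h import *
goto([.5748,.0306,.156],np.radians(-9.6))"
```

```text
t 2.6 p [576.1  31.2 255.7] yaw 170.07 tiltx [-1.e-03 -2.e-04 -1.e+00] shift [99.7  1.  -0.7] turn(tool x) -0.0057 gap 0.0857 F [ 0.6 -1.4  0.6]
```

Descend in two phases, partly closing, then grip.

{"fn": "apply_moves", "kwargs": {"steps": [[20,0.5,-0.3,-0.005,-0.3],[20,0.5,-0.4,0,-0.3],[15,0,0,0,-0.3],[15,0,0,0,-0.3],[10,0,0,0,-0.3],[10,0,0,0,-0.3],[5,0,0,0,-0.3],[4,0,0,0,-0.3],[0,0,0,0,-0.3]]}}

```text
time: 3.35
position: [0.575, 0.0306, 0.1568]
tool_rot: [0.539, -0.458, 0.539, 0.458]
force: [-0.3, -0.8, 0.1]
finger_gap: 0.0556
```

{"fn": "apply_moves", "kwargs": {"steps": [[0,0,0,0,0.2],[0,0,0,0,0.4],[0,0,0,0,0.6],[0,0,0,0,0.7],[0,0,0,0,1],[0,0,0,0,1],[0,0,0,0,1],[0,0,0,0,1]], "force": 60}}

```text
time: 4.02
position: [0.5755, 0.0307, 0.1582]
tool_rot: [0.539, -0.458, 0.539, 0.457]
force: [-0.1, 1.3, 5.2]
finger_gap: 0.013
```

```bash
python3 -c "
from h import *
goto([.5748,.0306,.156],np.radians(-9.6))
t=viewer.grab_frame('side');crop(t,210,130,400,310,4,'pics/s1.png')"
```

```text
t 4.02 p [575.5  30.7 158.2] yaw 170.67 tiltx [ 1.6e-03  1.0e-04 -1.0e+00] shift [ 2.2  0.7 -0.2] turn(tool x) 0.0047 gap 0.013 F [-0.1  1.3  5.2]
```

View pics/s1.png

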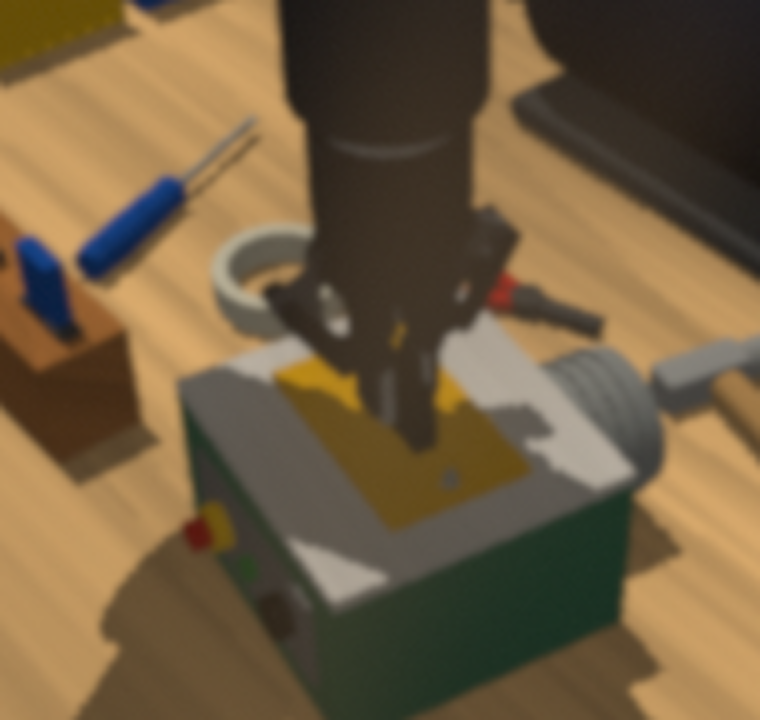

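{"fn": "apply_moves", "kwargs": {"steps": [[-3,0,0,0,1],[-4,0,0,0,1],[-5,0,0,0,1],[-8,0,0,0,1],[-15,0,0,0,1],[-20,0,0,0,1],[-25,0,0,0,1],[0,0,0,0,1]]}}

```text
time: 4.73
position: [0.5766, 0.0302, 0.2438]
tool_rot: [0.541, -0.459, 0.537, 0.456]
force: [0.6, -0.6, 0.8]
finger_gap: 0.0133
```

```bash
python3 -c "
from h import *
goto([.460,-.342,.238],np.radians(11.8))
for n in('side','top'):
  t=viewer.grab_frame(n);cv2.imwrite(f'pics/{n}2.png',t)"
```

```text
t 4.73 p [576.6  30.2 243.8] yaw 170.66 tiltx [ 7.9e-03  3.0e-04 -1.0e+00] shift [   4.7   54.7 -386.2] turn(tool x) -0.369 gap 0.0133 F [ 0.6 -0.6  0.8]
```

View pics/side2.png

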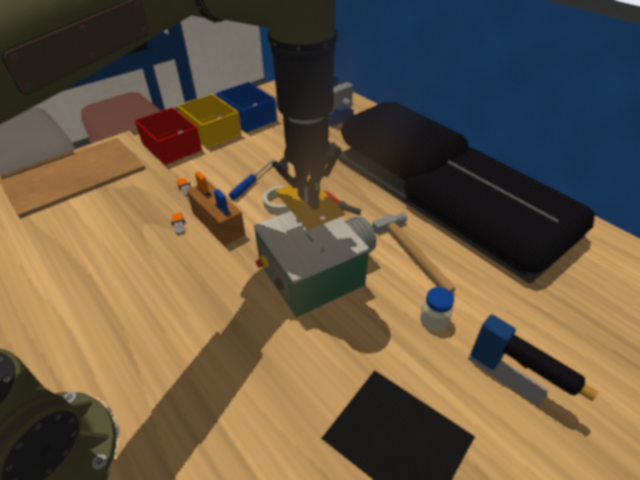

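{"fn": "apply_moves", "kwargs": {"steps": [[0,2,-13,0,1],[0,3.9,-27.6,0,1],[0,3.9,-27.6,0,1],[0,3.9,-27.6,0,1],[0,3.9,-27.6,0,1],[0,3.9,-27.6,0,1],[0,3.9,-27.6,0,1],[0,3.9,-27.6,0,1],[0,3.9,-27.6,0,1],[0,3.9,-27.6,0,1],[0,3.9,-27.6,0,1],[0,3.9,-27.6,0,1],[0,3.9,-27.6,0,1],[0,3.9,-27.6,0,1],[0,2,-14,0,1],[0,0,0,-0.09,1],[0,0,0,-0.09,1],[0,0,0,-0.09,1],[0,0,0,-0.095,1],[0,0,0,0,1]]}}

```text
time: 6.5
position: [0.4577, -0.3413, 0.2359]
tool_rot: [0.446, -0.548, 0.446, 0.549]
force: [-0.1, -0.2, -2.2]
finger_gap: 0.013
```

```bash
python3 -c "
from h import *
goto([.460,-.342,.041],np.radians(11.8))
for n in('side','top'):
  t=viewer.grab_frame(n);cv2.imwrite(f'pics/{n}3.png',t)"
```

```text
t 6.5 p [ 457.7 -341.3  235.9] yaw -168.26 tiltx [-0.0023  0.0011 -1.    ] shift [194.9  -2.5  -1.5] turn(tool x) -0.0011 gap 0.013 F [-0.1 -0.2 -2.2]
```

View pics/side3.png

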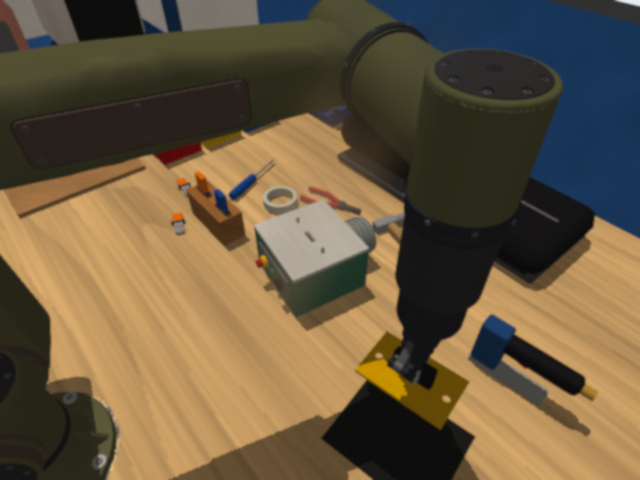

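View pics/top3.png

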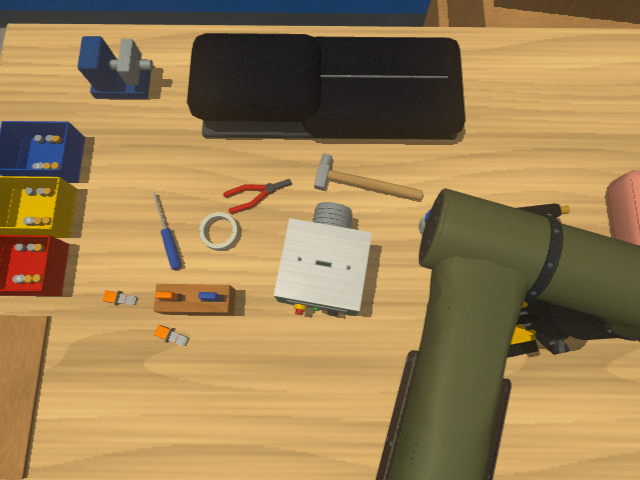

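{"fn": "apply_moves", "kwargs": {"steps": [[15,-1,-0.7,0,1],[25,-1.5,-0.8,0,1],[30,0,0,0,1],[30,0,0,0,1],[30,0,0,0,1],[25,0,0,0,1],[15,0,0,0,1],[10,0,0,0,1],[5,0,0,0,1],[3,0,0,0,1],[0,0,0,0,1],[0,0,0,0,1]]}}

```text
time: 7.6
position: [0.4619, -0.3425, 0.0506]
tool_rot: [-0.447, 0.548, -0.447, -0.547]
force: [0.7, 0.0, -1.5]
finger_gap: 0.013
```

```bash
python3 - <<'E'
from h import *
goto([.460,-.342,.041],np.radians(11.8))
t=cv2.imread("pics/top3.png"); s=cv2.imread("pics/side3.png")
crop(t,270,210,380,320,6,"pics/t3m.png"); crop(s,250,195,375,290,6,"pics/s3m.png")
E
```

```text
t 7.6 p [ 461.9 -342.5   50.6] yaw -168.44 tiltx [ 0.0016 -0.001  -1.    ] shift [9.6 1.8 0.9] turn(tool x) -0.0042 gap 0.013 F [ 0.7  0.  -1.5]
```

View pics/t3m.png

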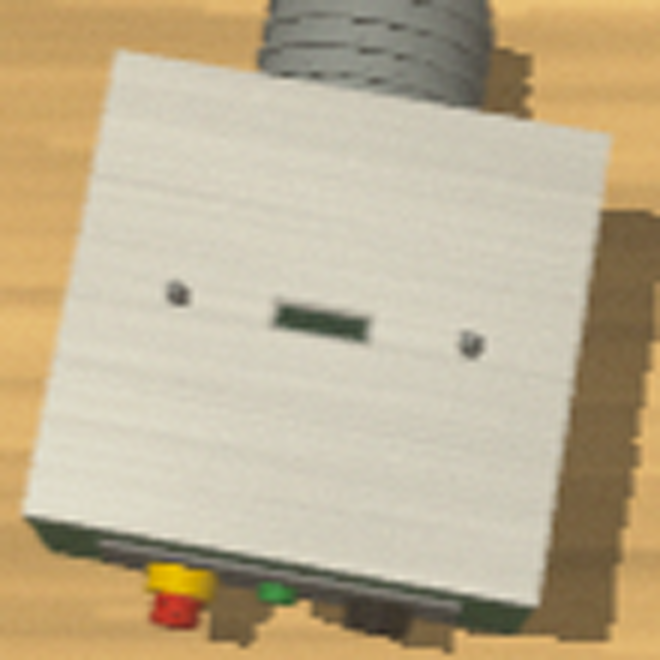

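View pics/s3m.png

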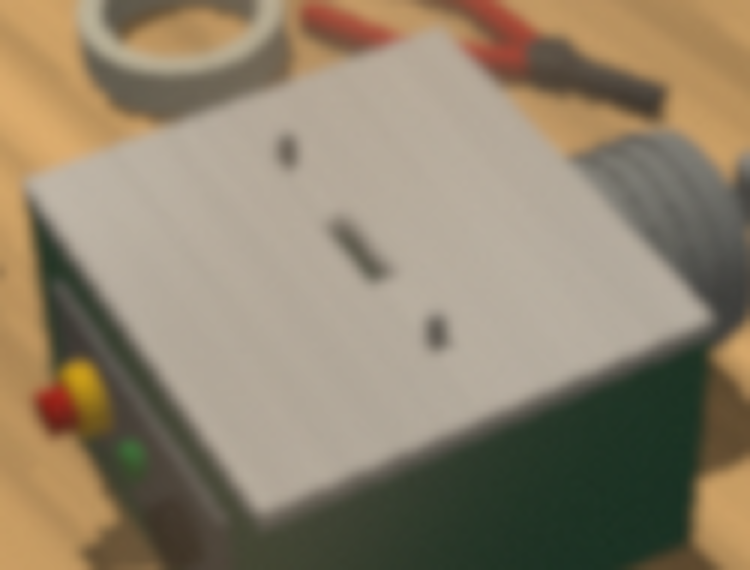

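Both crops show the bare deck: window at top-image ≈ (323.5, 263.5), pins either side. Lower the last 10 mm, then release.

{"fn": "apply_moves", "kwargs": {"steps": [[4,1,0.5,0,1],[2,0,0,0,1],[1.5,0,0,0,1],[1,0,0,0,1],[0,0,0,0,1],[0,0,0,0,1]]}}

```text
time: 8.1
position: [0.4602, -0.3419, 0.0409]
tool_rot: [-0.447, 0.548, -0.447, -0.548]
force: [0.5, -0.4, -1.6]
finger_gap: 0.013
```

```bash
python3 - <<'E'
from h import *
goto([.460,-.342,.041],np.radians(11.8))
t=cv2.imread("pics/top3.png"); s=cv2.imread("pics/side3.png")
for n,img,(x0,y0,x1,y1) in(("top",t,(290,250,355,275)),("side",s,(290,210,330,257))):
    g=cv2.cvtColor(img,cv2.COLOR_BGR2GRAY).astype(float)
    # darkness-weighted moments of window & pins
    sub=g[y0:y1,x0:x1]; bg=np.median(sub); d=np.clip(bg-sub-25,0,None)
    m=(d>0).astype(np.uint8)
    k,lab,st,ce=cv2.connectedComponentsWithStats(m)
    for i in range(1,k):
        if st[i,4]<6: continue
        yy,xx=np.nonzero(lab==i); w=d[yy,xx]; c=[(xx*w).sum()/w.sum()+x0,(yy*w).sum()/w.sum()+y0]
        print(n,st[i],np.round(c,2),"z120",plane(n,c,.12)[0,:2].round(4)*1000,"z126",plane(n,c,.126)[0,:2].round(4)*1000)
    c=blobs(mask(img,(0,0,125),(179,55,255)),1000)
    for q in c[:3]: print(n,rect(n,q,.12))
E
```

```text
t 8.1 p [ 460.2 -341.9   40.9] yaw -168.43 tiltx [-1.e-04 -2.e-04 -1.e+00] shift [-0.1  0.2 -0. ] turn(tool x) -0.004 gap 0.013 F [ 0.5 -0.4 -1.6]
top [ 8  7  4  4 15] [299.31 258.73] z120 [585.7  81.5] z126 [584.4  81.2]
top [25 10 17  8 90] [323.08 263.31] z120 [576.3  31.3] z126 [575.1  31.3]
top [56 15  5  5 19] [348.16 267.26] z120 [568.2 -21.4] z126 [567.1 -21. ]
top [601.6  26.5 179.9 221.2  80.5]
top [647.4 256.7  79.3  78.   46.4]
side [ 6  8  4  5 17] [297.42 219.84] z120 [587.   87.3] z126 [583.   81.7]
side [15 21 10 11 54] [309.37 236.49] z120 [574.2  30.7] z126 [570.4  25.7]
side [31 37  4  7 21] [322.3  250.11] z120 [569.3 -16.4] z126 [565.4 -21.1]
side [577.4  33.4 184.9 175.9  80.5]
```

{"fn": "apply_moves", "kwargs": {"steps": [[0.7,0,0,0,1],[0.7,0,0,0,1],[0.5,0,0,0,1],[0,0,0,0,1]]}}

```text
time: 8.43
position: [0.4604, -0.342, 0.0402]
tool_rot: [-0.447, 0.548, -0.447, -0.548]
force: [-2.5, 2.5, 5.4]
finger_gap: 0.0132
```

{"fn": "apply_moves", "kwargs": {"steps": [[0,0,0,0,0.6],[0,0,0,0,0.4],[0,0,0,0,0.2],[0,0,0,0,0],[0,0,0,0,0],[-5,0,0,0,0],[-15,0,0,0,0],[-25,0,0,0,0],[-35,0,0,0,0],[-40,0,0,0,0],[-40,0,0,0,0],[-35,0,0,0,0],[0,0,0,0,0]]}}

```text
time: 9.52
position: [0.4619, -0.3438, 0.244]
tool_rot: [-0.448, 0.553, -0.447, -0.543]
force: [-0.1, -0.8, 1.2]
finger_gap: 0.0427
```

```bash
python3 -c "
from h import *
goto([.5063,.3578,.24],np.radians(-.3))
t=viewer.grab_frame('side');cv2.imwrite('pics/side4.png',t)"
```

```text
t 9.52 p [ 461.9 -343.8  244. ] yaw -168.43 tiltx [ 0.0116 -0.0077 -0.9999] shift [  -0.9 -184.2  678.4] turn(tool x) 0.2072 gap 0.0427 F [-0.1 -0.8  1.2]
```

View pics/side4.png

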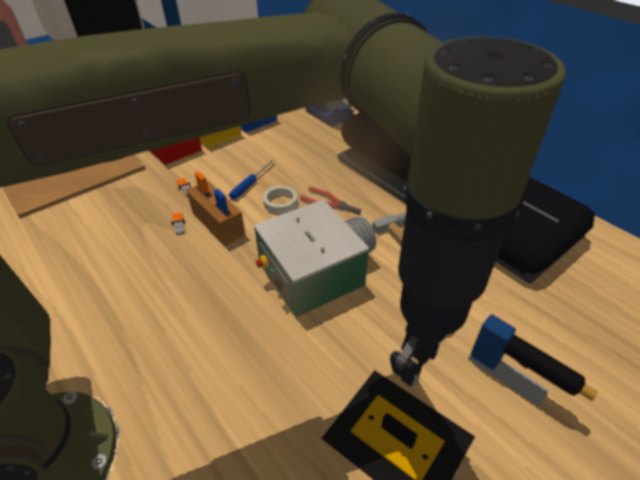

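{"fn": "apply_moves", "kwargs": {"steps": [[0,-4,15,0,0],[0,-9.5,35,0,0],[0,-9.5,35,0,0],[0,-9.5,35,0,0],[0,-9.5,35,0,0],[0,-9.5,35,0,0],[0,-9.5,35,0,0],[0,-9.5,35,0,0],[0,-9.5,35,0,0],[0,-9.5,35,0,0],[0,-9.5,35,0,0],[0,-9.5,35,0,0],[0,-9.5,35,0,0],[0,-9.5,35,0,0],[0,-9.5,35,0,0],[0,-9.5,35,0,0],[0,-9.5,35,0,0],[0,-9.5,35,0,0],[0,-9.5,35,0,0],[0,-9,34,0,0]]}}

```text
time: 11.23
position: [0.5038, 0.362, 0.2329]
tool_rot: [0.446, -0.548, 0.447, 0.548]
force: [0.9, -0.3, -0.5]
finger_gap: 0.0426
```

{"fn": "apply_moves", "kwargs": {"steps": [[0,0,0,0.1,0],[0,0,0,0.107,0],[0,0,0,0,0],[0,0,0,0,0]]}}

```text
time: 11.57
position: [0.5041, 0.3601, 0.2331]
tool_rot: [0.5, -0.5, 0.501, 0.499]
force: [0.5, -0.2, -0.4]
finger_gap: 0.0426
```

```bash
python3 -c "
from h import *
goto([.5063,.3578,.110],np.radians(-.3))
for n in('side','top'):
  t=viewer.grab_frame(n);cv2.imwrite(f'pics/{n}5.png',t)
  crop(t,*((150,100,290,250,4) if n=='side' else (80,230,260,350,4)),f'pics/{n}5c.png')"
```

```text
t 11.57 p [504.1 360.1 233.1] yaw 179.89 tiltx [-8.e-04 -1.e-03 -1.e+00] shift [123.1  -2.3  -2.2] turn(tool x) 0.0034 gap 0.0426 F [ 0.5 -0.2 -0.4]
```

View pics/side5c.png

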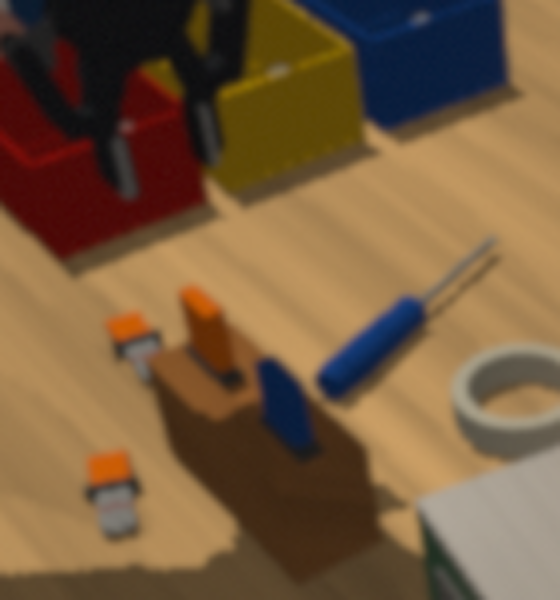

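View pics/top5.png

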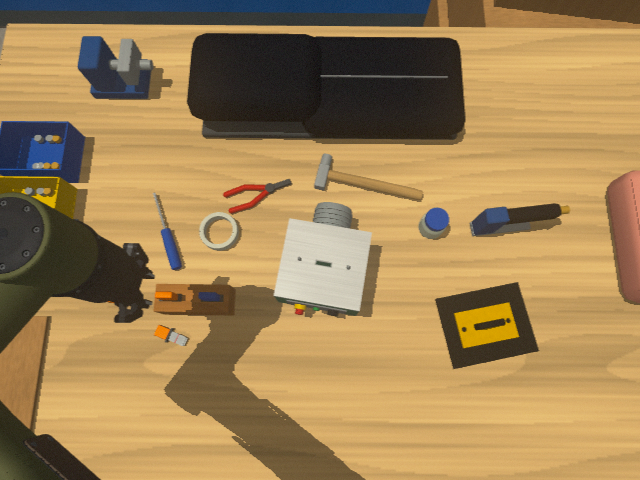

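{"fn": "apply_moves", "kwargs": {"steps": [[20,-1.1,-1.1,0.003,0],[25,-1.1,-1.1,0,0],[25,0,0,0,0],[20,0,0,0,0],[15,0,0,0,0],[10,0,0,0,0],[4,0,0,0,0],[2,0,0,0,0],[0,0,0,0,0]]}}

```text
time: 12.42
position: [0.5067, 0.358, 0.1136]
tool_rot: [0.502, -0.498, 0.502, 0.498]
force: [0.5, -0.1, -0.2]
finger_gap: 0.043
```

{"fn": "apply_moves", "kwargs": {"steps": [[0,0,0,0,0.2],[0,0,0,0,0.4],[0,0,0,0,0.6],[0,0,0,0,0.7],[0,0,0,0,1],[0,0,0,0,1],[0,0,0,0,1],[0,0,0,0,1]], "force": 60}}

```text
time: 13.08
position: [0.5067, 0.3582, 0.1138]
tool_rot: [0.502, -0.498, 0.502, 0.498]
force: [-1.3, 0.1, 5.9]
finger_gap: 0.0136
```

```bash
python3 -c "
from h import *
goto([.5063,.3578,.112],np.radians(-.3))
"
```

```text
t 13.08 p [506.7 358.2 113.8] yaw 179.55 tiltx [ 1.e-03  6.e-04 -1.e+00] shift [ 1.8  0.4 -0.4] turn(tool x) -0.0025 gap 0.0136 F [-1.3  0.1  5.9]
```

{"fn": "apply_moves", "kwargs": {"steps": [[-3,0,0,0,1],[-5,0,0,0,1],[-10,0,0,0,1],[-15,0,0,0,1],[-20,0,0,0,1],[-25,0,0,0,1],[-30,0,0,0,1],[-25,0,0,0,1],[-13,0,0,0,1],[0,0,0,0,1],[0,0,0,0,1]]}}

```text
time: 14.0
position: [0.5064, 0.3582, 0.2592]
tool_rot: [0.502, -0.498, 0.502, 0.498]
force: [0.3, -0.3, -2.8]
finger_gap: 0.0131
```

```bash
python3 -c "
from h import *
goto([.5752,.0305,.26],np.radians(-9.6))
for n in('side','top'):
  t=viewer.grab_frame(n);cv2.imwrite(f'pics/{n}6.png',t)
  crop(t,*((110,60,290,210,4) if n=='side' else (80,230,260,350,4)),f'pics/{n}6c.png')"
```

```text
t 14.0 p [506.4 358.2 259.2] yaw 179.54 tiltx [ 2.e-04  1.e-03 -1.e+00] shift [  -1.1  -71.4 -327.1] turn(tool x) 0.1595 gap 0.0131 F [ 0.3 -0.3 -2.8]
```

View pics/side6c.png

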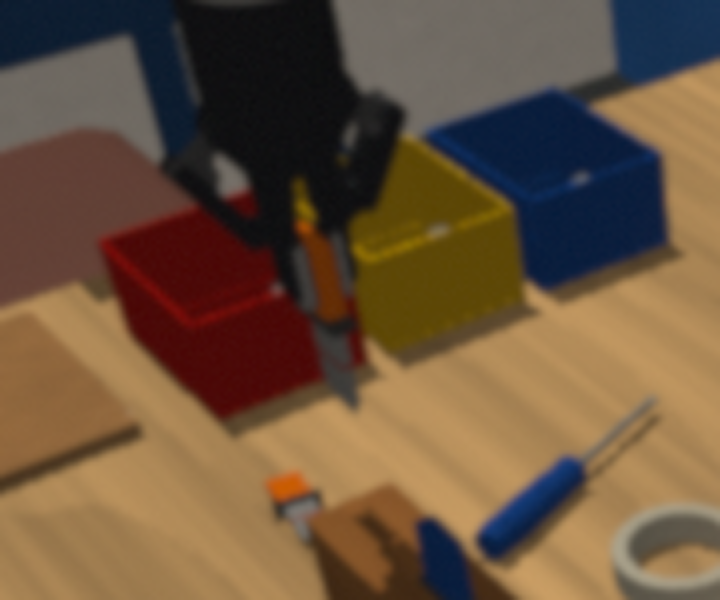

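{"fn": "apply_moves", "kwargs": {"steps": [[0,-3,-13,0,1],[0,-5.5,-25,0,1],[0,-5.5,-25,0,1],[0,-5.5,-25,0,1],[0,-5.5,-25,0,1],[0,-5.5,-25,0,1],[0,-5.5,-25,0,1],[0,-5.5,-25,0,1],[0,-5.5,-25,0,1],[0,-5.5,-25,0,1],[0,-5.5,-25,0,1],[0,-5.5,-25,0,1],[0,-5.5,-25,0,1],[0,-2.4,-14,0,1],[0,0,0,0.08,1],[0,0,0,0.08,1],[0,0,0,0,1],[0,0,0,0,1],[0,0,0,0,1]]}}

```text
time: 15.68
position: [0.5749, 0.0303, 0.2582]
tool_rot: [0.539, -0.457, 0.54, 0.457]
force: [-0.8, 0.3, -2.8]
finger_gap: 0.0131
```

```bash
python3 -c "
from h import *
goto([.5752,.0305,.26],np.radians(-9.6))
for n in('side','top'):
  t=viewer.grab_frame(n);cv2.imwrite(f'pics/{n}7.png',t)
  crop(t,*((240,130,360,250,6) if n=='side' else (270,200,390,320,5)),f'pics/{n}7c.png')"
```

```text
t 15.68 p [574.9  30.3 258.2] yaw 170.51 tiltx [-1.1e-03 -4.0e-04 -1.0e+00] shift [-1.8 -0.2  0.2] turn(tool x) 0.002 gap 0.0131 F [-0.8  0.3 -2.8]
```

View pics/side7c.png

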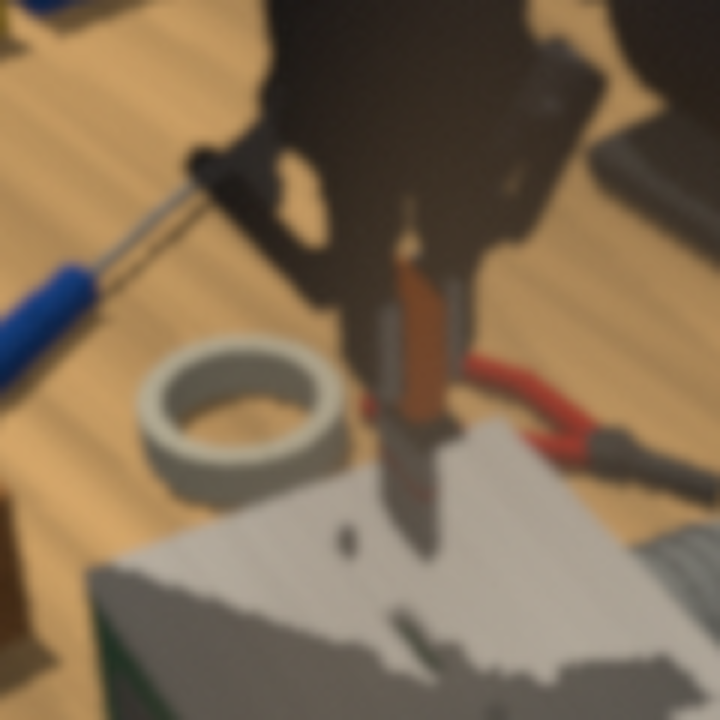

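View pics/top7.png

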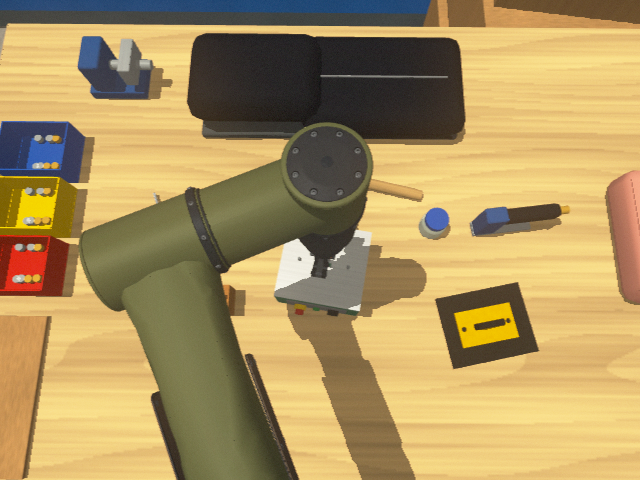

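{"fn": "apply_moves", "kwargs": {"steps": [[10,-0.2,0.2,0.002,1],[12,0,0,0,1],[8,0,0,0,1],[5,0,0,0,1],[0,0,0,0,1],[0,0,0,0,1]]}}

```text
time: 16.28
position: [0.5753, 0.0305, 0.2235]
tool_rot: [0.54, -0.456, 0.541, 0.456]
force: [0.9, -0.2, -0.9]
finger_gap: 0.0133
```

```bash
python3 -c "
from h import *
goto([.5752,.0305,.2252],np.radians(-9.6))
t=viewer.grab_frame('side');cv2.imwrite('pics/side8.png',t)
crop(t,280,180,340,250,8,'pics/side8c.png')"
```

```text
t 16.28 p [575.3  30.5 223.5] yaw 170.27 tiltx [-7.e-04 -6.e-04 -1.e+00] shift [-1.7  0.1 -0. ] turn(tool x) -0.0023 gap 0.0133 F [ 0.9 -0.2 -0.9]
```

View pics/side8c.png

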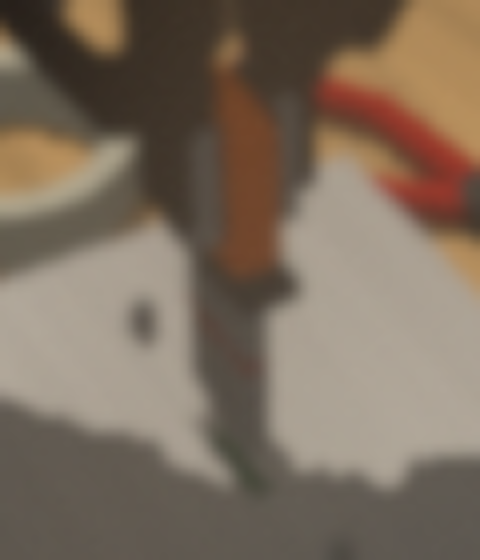

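```bash
python3 - <<'E'
from h import *
img=cv2.imread("pics/side8.png"); s3=cv2.imread("pics/side3.png")
a=np.radians(-9.6); X=np.array([np.cos(a),np.sin(a),0]); Y=np.array([-np.sin(a),np.cos(a),0])
W=np.array([.5752,.0305,.12]); T=np.array([.5753,.0305,.2235-.0638])
def pts(o,hx,hy,z): return np.array([[*(o+X*sx*hx+Y*sy*hy)[:2],z] for sx,sy in((1,1),(1,-1),(-1,-1),(-1,1))])
def draw(im,name,items,roi,f=8):
    x0,y0,x1,y1=roi; c=cv2.resize(im[y0:y1,x0:x1],None,fx=f,fy=f,interpolation=cv2.INTER_CUBIC)
    for P,col in items:
        q=((proj("side",P)-[x0,y0]+.5)*f-.5).round().astype(int); cv2.polylines(c,[q.reshape(-1,1,2)],True,col,1)
    cv2.imwrite(name,c)
slot=[(pts(W,.004,.016,.12),(0,0,255)),(pts(W,.006,.018,.12),(255,0,255))]
bl=[(pts(T,.003,.015,T[2]),(255,255,0)),(pts(T,.003,.015,T[2]+.02),(0,255,0)),(pts(T,.0015,.013,T[2]-.032),(255,0,0))]
draw(img,"pics/o8.png",slot[:1]+bl,(280,180,340,250)); draw(s3,"pics/o3.png",slot,(280,200,350,260))
E
```

```text
(no output)
```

View pics/o8.png

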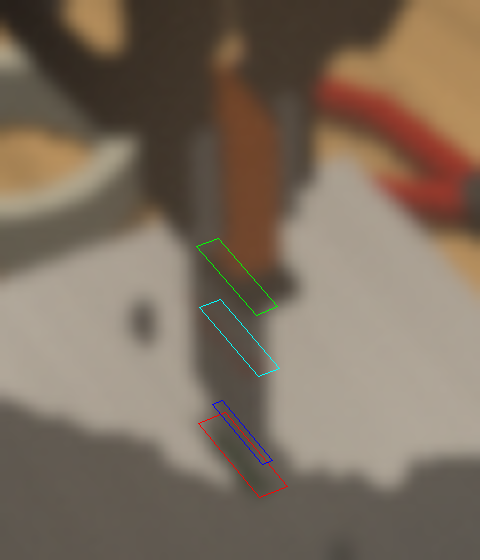

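View pics/o3.png

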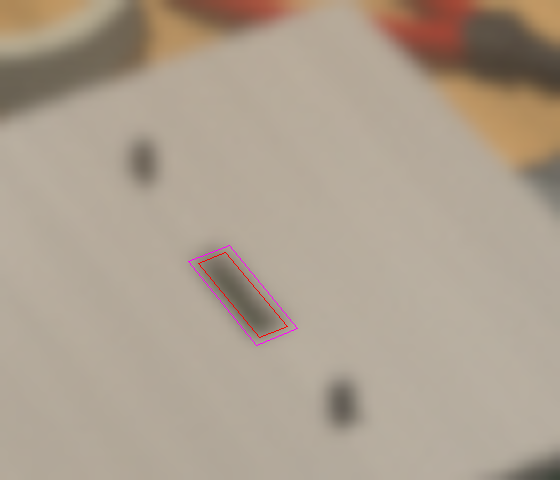

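```bash
python3 - <<'E'
from h import *
img=cv2.imread("pics/side8.png"); 
a=np.radians(-9.6); X=np.array([np.cos(a),np.sin(a),0]); Y=np.array([-np.sin(a),np.cos(a),0])
T=np.array([.5753,.0305,.2235-.0638])
g=cv2.cvtColor(img,cv2.COLOR_BGR2GRAY)
for r in range(218,231,2): print(r,g[r,298:320])
for n,sx,sy in(("left(-x,+y)",-1,1),("right(+x,-y)",1,-1)):
    P=T+X*sx*.003+Y*sy*.015
    for dz in(.01,0,-.01,-.02,-.027): print(n,dz,proj("side",P+[0,0,dz])[0].round(2))
E
```

```text
218 [116 136 154 159 152 131  99  80  78  77  76  72  68  69  78  97 117 133
 145 154 161 163]
220 [ 99 126 151 160 154 135 101  79  75  77  79  78  79  82  97 125 150 159
 160 161 161 163]
222 [119 137 154 159 154 137 106  83  77  75  77  78  80  84  99 127 151 160
 161 161 161 163]
224 [155 158 161 160 155 137 108  85  79  78  77  75  78  82  96 125 151 160
 162 162 162 162]
226 [160 160 160 161 157 142 116  90  80  78  78  78  76  79  91 122 151 161
 163 162 163 163]
228 [162 160 160 160 160 155 140 114  90  80  78  79  79  82  93 122 149 161
 163 163 164 163]
230 [162 161 161 160 159 157 151 133 105  85  79  78  79  80  93 123 150 161
 162 163 163 163]
left(-x,+y) 0.01 [304.26 214.13]
left(-x,+y) 0 [304.42 217.94]
left(-x,+y) -0.01 [304.58 221.7 ]
left(-x,+y) -0.02 [304.74 225.4 ]
left(-x,+y) -0.027 [304.85 227.95]
right(+x,-y) 0.01 [314.34 221.75]
right(+x,-y) 0 [314.42 225.57]
right(+x,-y) -0.01 [314.51 229.34]
right(+x,-y) -0.02 [314.59 233.04]
right(+x,-y) -0.027 [314.65 235.6 ]
```

```bash
python3 - <<'E'
from h import *
a=np.radians(-9.6); X=np.array([np.cos(a),np.sin(a),0]); Y=np.array([-np.sin(a),np.cos(a),0])
W=np.array([.5752,.0305,.12])
print("win",proj("side",W).round(2),"pins",proj("side",np.array([W+.052*Y+[0,0,.006],W-.052*Y+[0,0,.006]])).round(2),"obs 309.37 297.42 322.3")
s3=cv2.cvtColor(cv2.imread("pics/side3.png"),cv2.COLOR_BGR2GRAY)
for r in range(231,243): print(r,s3[r,300:320])
for r in range(217,224): print(r,s3[r,293:303])
for r in range(246,254): print(r,s3[r,317:328])
# side6: tongue above rack
g=cv2.cvtColor(cv2.imread("pics/side6.png"),cv2.COLOR_BGR2GRAY)
b=np.radians(-.45); X6=np.array([np.cos(b),np.sin(b),0]); Y6=np.array([-np.sin(b),np.cos(b),0])
T=np.array([.5064,.3582,.2592-.0638])
for sx,sy in((-1,1),(1,-1)):
    print(proj("side",np.array([T+X6*sx*.003+Y6*sy*.015+[0,0,d] for d in(.01,-.01,-.027)])).round(2).tolist())
for r in range(142,162,3): print(r,g[r,182:205])
E
```

```text
win [[309.82 236.34]] pins [[297.74 219.65]
 [322.63 249.78]] obs 309.37 297.42 322.3
231 [172 171 169 165 159 149 141 144 151 161 167 171 172 172 173 173 174 173
 173 173]
232 [172 171 169 162 149 135 125 125 135 148 161 168 171 173 173 173 173 173
 174 173]
233 [172 173 170 163 149 129 114 109 118 134 150 163 170 172 173 174 174 173
 173 173]
234 [172 172 172 168 156 136 114 101 104 117 136 153 166 171 172 173 174 174
 174 173]
235 [171 172 172 171 165 151 128 107  97 103 121 142 158 167 171 172 173 173
 174 174]
236 [171 171 172 172 170 162 147 124 103  96 107 128 147 160 168 171 172 173
 174 174]
237 [171 171 172 172 172 169 161 144 120 100  99 114 131 148 161 168 172 173
 174 174]
238 [171 171 171 172 173 172 168 159 140 115  98 100 115 133 149 161 169 172
 173 174]
239 [172 171 171 172 171 172 172 167 155 133 109  96 102 117 135 153 165 171
 173 174]
240 [172 171 171 170 171 172 172 171 165 151 128 107 104 115 133 150 163 171
 173 174]
241 [171 172 172 171 172 172 172 172 170 163 148 131 124 134 148 160 168 173
 174 173]
242 [171 171 171 171 171 171 172 172 171 169 163 155 152 
[... 828 characters left out ...]
.64, 155.39], [201.09, 161.74]]
142 [29 28 29 28 31 37 45 49 46 40 32 30 29 30 29 30 30 37 50 63 69 70 69]
145 [ 30  29  28  27  27  31  42  50  55  58  56  57  57  57  53  42  33  37
  59  89 107 101  86]
148 [ 29  26  29  28  29  30  34  41  48  53  56  59  60  61  58  51  39  33
  47  79 113 136 139]
151 [ 30  29  29  28  28  31  30  37  47  54  57  55  55  55  53  53  51  54
  61  69  87 110 132]
154 [ 29  29  29  29  29  32  36  43  47  53  57  59  60  60  61  63  68  74
  78  83  91 101 117]
157 [ 43  51  59  64  67  71  74  74  74  74  71  67  64  61  60  63  75  99
 122 136 145 149 151]
160 [ 73  75  77  79  83  91 102 114 120 128 136 137 129 112  91  75  74  95
 121 136 140 142 144]
```

```bash
python3 - <<'E'
from h import *
t=viewer.grab_frame('top');cv2.imwrite('pics/top8.png',t)
crop(t,285,225,360,300,8,'pics/top8c.png')
a=np.radians(-9.6); X=np.array([np.cos(a),np.sin(a),0]); Y=np.array([-np.sin(a),np.cos(a),0])
p,R,_=pose(); print(p)
T=p-[0,0,.0638]
x0,y0,x1,y1,f=285,225,360,300,8
c=cv2.imread('pics/top8c.png')
def pts(o,hx,hy,z): return np.array([[*(o+X*sx*hx+Y*sy*hy)[:2],z] for sx,sy in((1,1),(1,-1),(-1,-1),(-1,1))])
W=np.array([.5752,.0305,.12])
for P,col in((pts(T,.007,.018,T[2]+.075),(0,255,0)),(pts(T,.008,.024,T[2]+.031),(255,255,0)),(pts(T,.003,.015,T[2]),(0,0,255)),(pts(W,.004,.016,.12),(255,0,255))):
    q=((proj("top",P)-[x0,y0]+.5)*f-.5).round().astype(int); cv2.polylines(c,[q.reshape(-1,1,2)],True,col,1)
cv2.imwrite('pics/top8o.png',c)
E
```

```text
[0.57566137 0.03058688 0.22448397]
```

View pics/top8c.png

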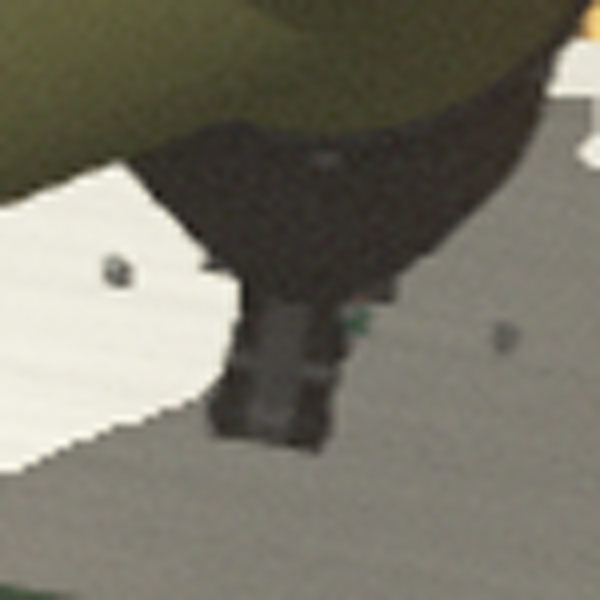

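View pics/top8o.png

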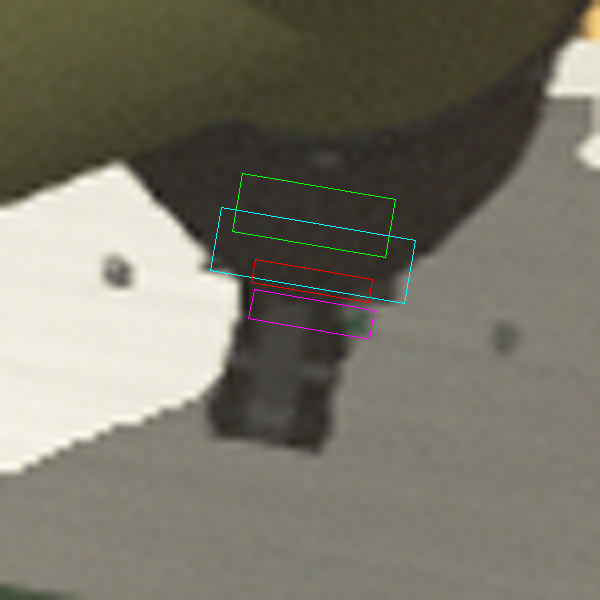

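{"fn": "apply_moves", "kwargs": {"steps": [[0,-0.6,-2.2,0,1],[0,0,0,0,1],[0,0,0,0,1]]}}

```text
time: 16.63
position: [0.5758, 0.0282, 0.2243]
tool_rot: [0.541, -0.456, 0.54, 0.456]
force: [-0.3, 0.2, -1.4]
finger_gap: 0.0133
```

```bash
python3 - <<'E'
from h import *
goto([.5752,.0305,.2252],np.radians(-9.6))
t=viewer.grab_frame('top');cv2.imwrite('pics/top9.png',t)
crop(t,285,225,360,300,8,'pics/top9c.png')
t=viewer.grab_frame('side');cv2.imwrite('pics/side9.png',t)
g=cv2.cvtColor(t,cv2.COLOR_BGR2GRAY)
for r in range(222,231,4): print(r,g[r,298:320])
crop(t,280,180,340,250,8,'pics/side9c.png')
a=np.radians(-9.6); X=np.array([np.cos(a),np.sin(a),0]); Y=np.array([-np.sin(a),np.cos(a),0])
W=np.array([.5752,.0305,.12])-np.array([.7*.766,-.7*.643,0])
for sx,sy in((-1,1),(1,-1)): print("want edges",proj("side",W+X*sx*.003+Y*sy*.015+[0,0,.025]).round(2))
E
```

```text
t 16.63 p [575.8  28.2 224.3] yaw 170.25 tiltx [ 6.e-04  1.e-04 -1.e+00] shift [-0.9  1.   2.1] turn(tool x) -0.0026 gap 0.0133 F [-0.3  0.2 -1.4]
222 [121 137 154 160 160 156 135 103  82  77  77  78  79  80  85 100 126 152
 160 161 161 162]
226 [160 159 160 162 161 157 141 113  90  79  79  79  78  76  80  94 125 152
 161 163 163 164]
230 [162 162 161 159 159 159 156 144 124 100  84  79  79  79  81  94 122 150
 161 163 163 164]
want edges [[-41.22 223.82]]
want edges [[-37.67 231.46]]
```

View pics/top9c.png

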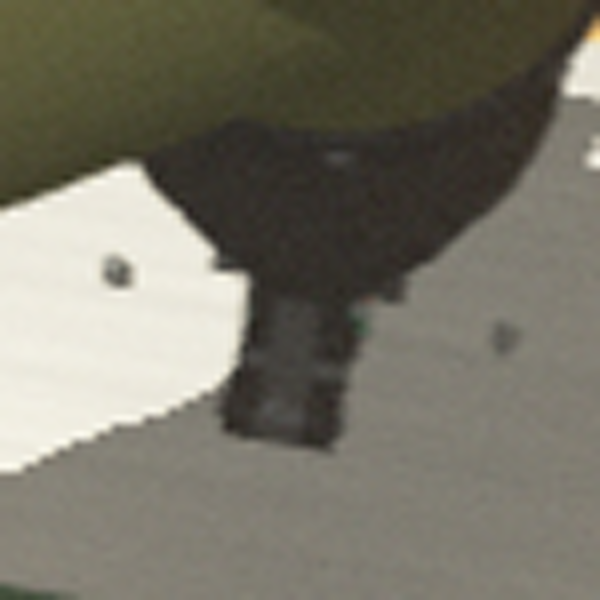

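View pics/side9c.png

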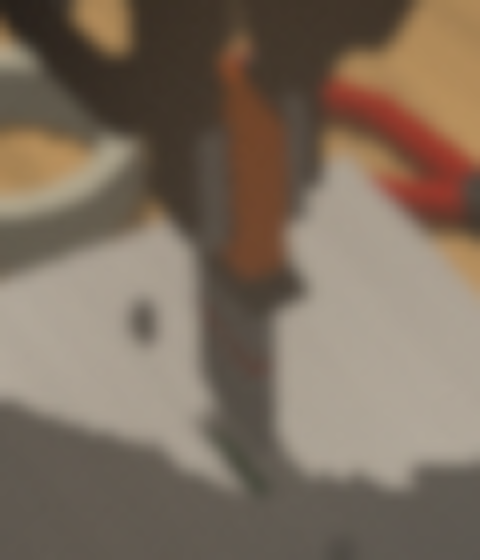

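{"fn": "apply_moves", "kwargs": {"steps": [[3,0,0,-0.002,1],[3,0,0,0,1],[2,0,0,0,1],[2,0,0,0,1],[2,0,0,0,1],[2,0,0,0,1],[0,0,0,0,1]]}}

```text
time: 17.32
position: [0.5755, 0.0283, 0.2093]
tool_rot: [0.54, -0.456, 0.54, 0.456]
force: [-0.3, -0.6, -1.1]
finger_gap: 0.0131
```

```bash
python3 - <<'E'
from h import *
goto([.5758,.0282,.1838],np.radians(-9.6))
print(sensors.observe()["moment"])
t=viewer.grab_frame('side');cv2.imwrite('pics/side10.png',t)
crop(t,280,190,340,260,8,'pics/side10c.png')
E
```

```text
t 17.32 p [575.5  28.3 209.3] yaw 170.37 tiltx [-8.e-04 -2.e-04 -1.e+00] shift [25.5 -0.4 -0.1] turn(tool x) -0.0005 gap 0.0131 F [-0.3 -0.6 -1.1]
[-0.02847793 -0.00984965 -0.03529164]
```

View pics/side10c.png

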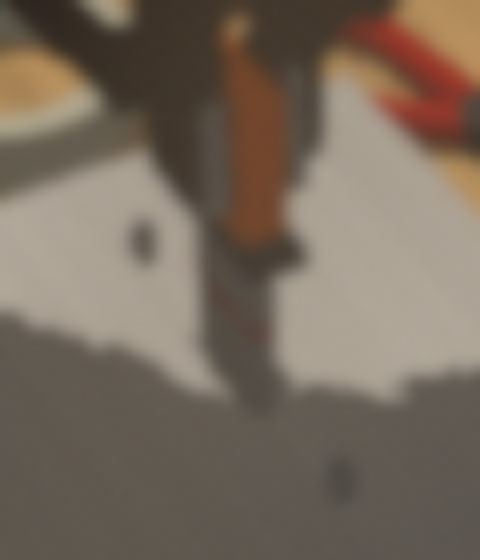

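{"fn": "apply_moves", "kwargs": {"steps": [[2,0,0,0,1],[3,0,0,0,1],[3,0,0,0,1],[3,0,0,0,1],[3,0,0,0,1],[3,0,0,0,1],[2,0,0,0,1],[0,0,0,0,1],[0,0,0,0,1]]}}

```text
time: 18.12
position: [0.5756, 0.0283, 0.1908]
tool_rot: [0.54, -0.456, 0.54, 0.456]
force: [0.8, -0.3, -2.4]
finger_gap: 0.0133
```

```bash
python3 - <<'E'
from h import *
goto([.5758,.0282,.1838],np.radians(-9.6))
print(sensors.observe()["moment"])
t=viewer.grab_frame('side');cv2.imwrite('pics/side11.png',t)
crop(t,280,190,340,260,8,'pics/side11c.png')
E
```

```text
t 18.12 p [575.6  28.3 190.8] yaw 170.37 tiltx [-2.e-04 -2.e-04 -1.e+00] shift [ 7.  -0.2 -0.1] turn(tool x) -0.0004 gap 0.0133 F [ 0.8 -0.3 -2.4]
[-0.01035893 -0.0681156  -0.0177664 ]
```

View pics/side11c.png

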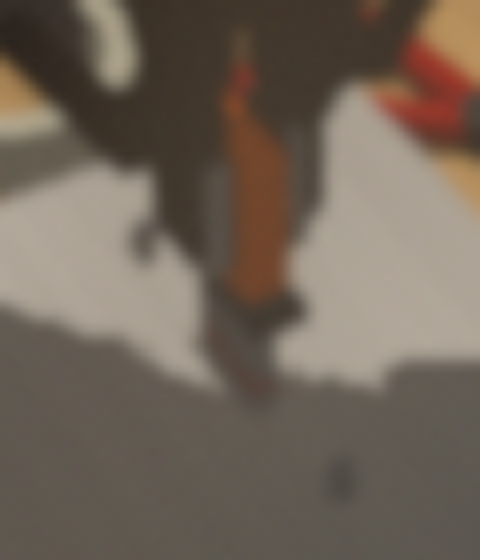

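{"fn": "apply_moves", "kwargs": {"steps": [[2,0,0,0,1],[2,0,0,0,1],[2,0,0,0,1],[1,0,0,0,1],[0,0,0,0,1],[0,0,0,0,1],[0,0,0,0,1]]}}

```text
time: 18.75
position: [0.5757, 0.0283, 0.184]
tool_rot: [0.54, -0.456, 0.54, 0.456]
force: [0.3, -0.4, -1.8]
finger_gap: 0.0134
```

```bash
python3 - <<'E'
from h import *
goto([.5758,.0282,.1838],np.radians(-9.6))
a=np.radians(-9.6); X=np.array([np.cos(a),np.sin(a),0]); Y=np.array([-np.sin(a),np.cos(a),0])
for nm,p in(("side8",(.5753,.0305,.2235)),("side9",(.5758,.0282,.2243)),("side10",(.5755,.0283,.2093)),("side11",(.5756,.0283,.1908))):
    im=cv2.imread(f"pics/{nm}.png").astype(float); red=im[:,:,2]-im[:,:,:2].mean(2)
    T=np.array(p)-[0,0,.0638]+Y*.0022-X*.0007
    P=lambda y,d=0: proj("side",T-X*.003+Y*y+[0,0,d])[0]
    base=[]
    # shift along z (mm) that best matches redness: average along line
    ds=np.arange(-6,6.5,.5)
    v=[np.mean([cv2.getRectSubPix(red.astype(np.float32),(1,1),tuple(map(float,P(y,d/1000))))[0,0] for y in np.linspace(-.012,.012,13)]) for d in ds]
    v=np.array(v); w=np.clip(v-np.median(v),0,None); k=np.argmax(v); sl=slice(max(0,k-4),k+5)
    print(nm,"line offset mm",ds[k],round((ds[sl]*w[sl]).sum()/w[sl].sum(),2),np.round(v,0).astype(int))
t=viewer.grab_frame('side');cv2.imwrite('pics/side12.png',t); crop(t,280,190,340,260,8,'pics/side12c.png')
t=viewer.grab_frame('top');cv2.imwrite('pics/top12.png',t)
E
```

```text
t 18.75 p [575.7  28.3 184. ] yaw 170.37 tiltx [ 2.e-04 -1.e-04 -1.e+00] shift [ 0.2 -0.1 -0.1] turn(tool x) -0.0005 gap 0.0134 F [ 0.3 -0.4 -1.8]
side8 line offset mm -1.0 -0.97 [16 16 17 17 18 18 18 19 19 19 19 19 19 19 18 18 18 17 17 17 16 16 15 15
 14]
side9 line offset mm -0.5 -0.55 [15 15 16 16 17 17 18 18 18 18 18 18 18 18 18 18 17 17 17 16 16 15 15 15
 14]
side10 line offset mm -0.5 -0.61 [15 15 16 16 17 17 17 18 18 18 18 18 18 18 18 17 17 17 16 16 15 15 15 14
 14]
side11 line offset mm -0.5 -0.54 [14 15 15 16 16 17 17 17 18 18 18 18 18 18 18 17 17 17 16 16 15 15 14 14
 14]
```

View pics/side12c.png

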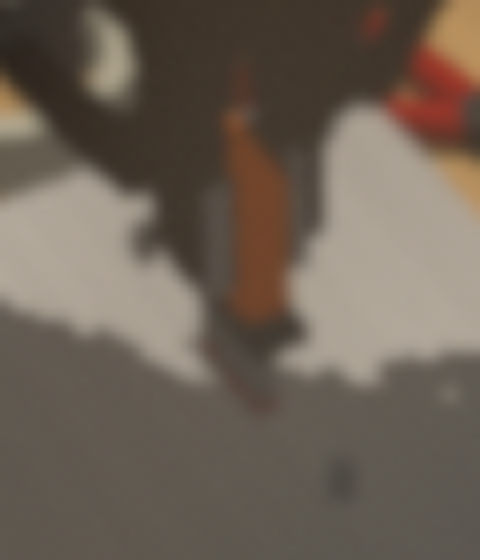

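View pics/top12.png

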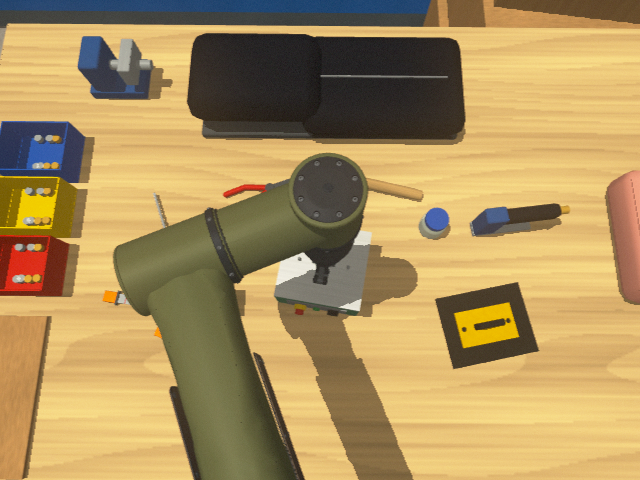

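```bash
python3 -c "
from workcell import order,sensors
print(order.hand_in()); s=sensors.observe(); print(s['time'],s['position'],s['force'],s['finger_gap'])"
```

```text
the job is handed in; nothing more can be done
None
the job is handed in; nothing more can be done
```

The job is handed in at about 19 s. The yellow cover lies flat, handle up, near the middle of the black mat. The orange tongue hangs in the gripper through the window.

- **Line height:** from the grasp height and arm reading, the red line should be about 0.2 mm above the top of the guard. The camera fit on the red line was weak and read about 0.5 mm lower. The machine itself read about the same amount low in that camera, so I didn't correct for it.
- **Clearance:** the collar should be about 25 mm above the guard. The only force on the wrist was the tongue's weight (about 2 N), so it isn't touching the guard.
- **Correction before insertion:** both cameras showed the tongue sitting about 2 mm off along the window's length, which disagreed with my estimate at the rack. I shifted it 2.2 mm along and 0.6 mm across; it then went in without contact.
- **Other objects:** the two small orange look-alikes beside the rack toppled early on. They were upright in the first picture and lying down in the next one I checked. The arm never came near their height, so I believe they fell on their own. I moved nothing else; the blue tongue was last seen in its slot while I held the orange one above the rack.

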